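Transfer a row of recordings to the outgoing rack in the same order

ROBOT

A 6-joint arm with a two-finger parallel gripper is mounted at the origin on the work surface. World frame = base frame: x ahead of the robot, y to its left, z up, the work surface at z = 0. Lengths are in m, angles in rad, forces in N, time in s.
With the tool pointing down it reaches from about 0.325 to 0.775 m from the base axis. Payload 5.5 kg.
Tool frame: the origin (TCP) lies between the finger pads; the fingertips stand tips_ahead ahead of it and the grasp point (between the pads) lies 3 mm ahead of it (tips_ahead is the distance from the TCP to the fingertips, in m); y points along the fingers, z is the direction in which the jaws open and shut, and the axes are right-handed (so a half turn about y gives the same grasp; the last joint's range is limited). The gripper opens to 85 mm and grips with 20 to 120 N. Pads are 22 mm wide; open, the fingers measure 114 mm over their backs; the gripper's body (76 mm by 85 mm) begins 54 mm behind the grasp point. The pads swing forward as they close: fully open they stand 13 mm farther back than shut.
Start: joints at [1.156, 0.091, 1.231, -0, 1.82, -0.057], TCP at [0.21, 0.562, 0.253] pointing down, gripper open.
Joint ranges: [-2.87, 2.87], [-0.86, 2.18], [0.17, 2.46], [-1.51, 4.65], [0.06, 2.69], [-2.65, 2.65]. Speed limits (rad/s): [2.57, 2.57, 3.01, 3.14, 3.14, 3.14].

INTERFACE

Orientations are given as a unit quaternion [x, y, z, w].
In Python, from bench import get_obs, read_camera, camera_params, sign_off, search_frame, landmark_of, tips_ahead gives the robot as it stands.
- The arm moves only by the tool step_arm, never from a script. Its argument "motion" is a list of rows, each a list of 3 entries, a list of its own where there are three numbers: the closure, from 0 (fully open) to 1 (shut), then the shift along the tool's x, y, z in cm, then the turn, a rotation vector about the tool's x, y, z in degrees. A call has 1 to 5 rows; each row shifts and turns the commanded pose from where the row before left it, along the tool's axes as they then stand; what a row does not reach is not made up. A row lasts 1/10 s, in which the tool goes at most 50 mm and 8.59 degrees, less where a joint would pass 70% of its speed; a pose out of reach is approached as far as the arm can. A call is refused whole if a number of a shift passes 5 or a number of a turn 8.59, either way. A call with a gripper value outside its range is refused whole. The fingers move at their own pace and stop on an object; the grip force is fixed at half the most. Time passes only in rows, so rows that do not move let the fingers close. It gives the time, the measured TCP pose, the force and the opening at its end, in the units of the state.
- get_obs(): the state, without advancing time (a new reading comes with each control period).
- read_camera(name): name is "scene" or "top"; returns the picture (384x512x3 uint8, red, green, blue); there is no depth.
- camera_params(name): a dict with "fx", "fy", "cx", "cy" (pixels), "extrinsics" (4x4, takes a point from camera to world coordinates). Camera axes: x right, y up, looking along -z (the intrinsics and any distortion apply to the point x, -y, -z); pixel columns grow to the right and rows downward; lengths in m; the calibration is good to about 2 mm. A picture is of the moment at which its call begins. camera_params takes no time and is no camera call.
- sign_off(): hands the job in, once; it reports no verdict.
Trained networks look in the newest picture that a camera, given by its name, has taken for a name from the list of things; names that differ only in an ending like _2 or _b are one class to them, and where a whole thing is asked for, a point or a joint stands for the part that bears it (a point fixed in the world has none). Each returns a list of dicts, best first, with "score" (0 to 1); they miss things now and then, are a little off and sometimes report something else, mostly with a low value. They report only what shows in the picture. A call takes as long as a camera call.
- search_frame(camera, thing): "location" ([x, y, z] in m, in world coordinates, good to about 4 mm: the middle of the surface that is visible of it).
- landmark_of(camera, thing): "location" ([x, y, z] in m, in world coordinates, good to about 4 mm: a listed point, or the origin of a listed thing).
The state is a dict: "time_s": time; "q": joint angles; "dq": joint speeds; "joint_efforts": joint torques, N m; "position": TCP position; "tcp_rot": TCP orientation; "contact_force": force on the tool from outside, world axes, zero at the start; "wrist_torque": the same for the moment, N m; "grip_width": finger opening in m.
Only numpy, scipy, OpenCV 4.12 (cv2) and the standard library are available. Lean on these libraries where they do the work, as an engineer would, in place of code of your own. Each camera call takes 0.05 s, during which the arm holds its last target.

TASK

Move the four recordings standing in the full rack (videocassette, audio cassette in its case, data cartridge, disk drive) into the empty rack, one to a slot, keeping them in exactly the same left-to-right order, left and right as seen from the robot. Each must stand upright on the floor of its slot, centred along the slot's length to about 15 mm, and be set down rather than dropped.

Things in the scene. Friction and masses are not known exactly. Their poses are not given: they have to be found in the camera images.
- video_center (a point): videocassette, black plastic with a white paper label along its top edge; the longest of the four. Loose, standing upright, flat-sided: 187 mm long (its x axis), 25 mm thick (its y axis), 103 mm high (its z axis, up). This point is its centre, half-way up (51.5 mm above its underside). Picked from above by its two flat faces.
- audio_center (a point): audio cassette in its clear plastic case with a white cassette and dark back inside, standing on its short end; the shortest in length. Loose, standing upright, flat-sided: 70 mm long (its x axis), 17 mm thick (its y axis), 109 mm high (its z axis, up). This point is its centre, half-way up (54.5 mm above its underside). Picked from above by its two flat faces.
- data_center (a point): data tape cartridge, nearly square dark grey plastic shell with a short white label on its top edge. Loose, standing upright, flat-sided: 105 mm long (its x axis), 22 mm thick (its y axis), 102 mm high (its z axis, up). This point is its centre, half-way up (51 mm above its underside). Picked from above by its two flat faces.
- disk_center (a point): bare computer disk drive, silver metal block with a green circuit board on one side, no label on top; the heaviest (about 0.6 kg). Loose, standing upright, flat-sided: 147 mm long (its x axis), 26 mm thick (its y axis), 102 mm high (its z axis, up). This point is its centre, half-way up (51 mm above its underside). Picked from above by its two flat faces.
- empty_rack: Fixed aluminium rack, empty at the start: base 160 (x) x 266 (y) mm, 30 mm end plates, four grey U channels along x. Origin: centre of its underside, on the table; y points to the robot's left (turned up to 0.15 rad), z up. Slot centres: x 0, y +96, +32, -32, -96 mm, left to right. Slots: 38 mm wide inside, 160 mm long, ends open, floor 12 mm and cheek tops 44 mm above the table.
- full_rack: Fixed rack of the same make, sizes and axes as empty_rack, in which the four media stand at the start, one per slot, in any order, with about 32 mm or more between the faces of neighbours. It may be on the robot's left or right, the empty rack on the other side. Its slot floors too are 12 mm above the table.
- video_bay: The grey channel of the full rack in which the videocassette stands at the start (fixed, 160 x 48 x 36 mm, one of four identical ones). Origin: centre of its underside, on the base plate 8 mm above the table; its x axis runs along the slot.
- audio_bay: The grey channel of the full rack in which the audio cassette stands at the start (fixed, 160 x 48 x 36 mm, one of four identical ones). Origin: centre of its underside, on the base plate 8 mm above the table; its x axis runs along the slot.
- data_bay: The grey channel of the full rack in which the data tape cartridge stands at the start (fixed, 160 x 48 x 36 mm, one of four identical ones). Origin: centre of its underside, on the base plate 8 mm above the table; its x axis runs along the slot.
- disk_bay: The grey channel of the full rack in which the bare computer disk drive stands at the start (fixed, 160 x 48 x 36 mm, one of four identical ones). Origin: centre of its underside, on the base plate 8 mm above the table; its x axis runs along the slot.

How it is judged:
By the outcome, as a careful person would: the job done as asked, in the order asked, and still so for the second after the job is handed in, with the robot touching nothing.
It also fails if it takes over 115 s, if anything falls off the work surface, if the arm or the gripper's body presses on something with over 40 N, if the wrist force passes 120 N, or if a joint passes its speed limit or range.

## Working session

There is one attempt and no reset: what is moved stays moved. The work goes in short steps, Python scripts to look and compute and a tool call to move; the robot and the scene stay as the last step left them, time stands still between calls to the robot, and variables do not carry over. Pictures are saved under pics/ and viewed, and the job is handed in when it is done.

Besides the shell and the picture viewer there is one more tool, called after "Request:" by a JSON object that holds its "fn" and its "kwargs", one argument or row to a line. step_arm: Moves the arm, as the interface text tells. Its arguments: {"type":"object","properties":{"motion":{"type":"array"}},"required":["motion"]}

```bash
ls; mkdir -p pics; python3 - <<'E'
from bench import *
import cv2
o=get_obs()
print(o, tips_ahead if not callable(tips_ahead) else tips_ahead())
for c in("scene","top"):
    im=read_camera(c); cv2.imwrite(f"pics/{c}0.png",im[:,:,::-1]); p=camera_params(c); print(c,p)
    for n in ("video","audio","data","disk"):
        for k in ("_center","_bay"):
            print(c,n+k,[(round(d["score"],2),[round(float(v),3) for v in d["location"]]) for d in landmark_of(c,n+k)][:4])
    for n in("empty_rack","full_rack"):
        print(c,n,[(round(d["score"],2),[round(float(v),3) for v in d["location"]]) for d in landmark_of(c,n)][:3])
print(get_obs()["time_s"])
E
```

```text
pics
{'time_s': 0.0, 'q': array([ 1.15629373e+00,  9.18560678e-02,  1.23193479e+00,  2.08999238e-05,
        1.81975152e+00, -5.67016457e-02]), 'dq': array([-0.00046786,  0.00151967, -0.00184276, -0.00049308, -0.00034257,
        0.00025029]), 'joint_efforts': array([-1.99850465e-04, -4.58740103e+01, -4.18018627e+01, -1.54889290e-04,
        1.19873902e-02,  1.08907724e-05]), 'position': array([0.21002973, 0.56178469, 0.25212486]), 'tcp_rot': array([ 0.69648993, -0.12599406,  0.12565831, -0.69515269]), 'contact_force': array([ 0.31212996,  0.24221389, -0.42076875]), 'wrist_torque': array([ 0.0329603 ,  0.0493387 , -0.00448776]), 'grip_width': 0.08534735983215007} 0.022
scene {'fx': 487.2808484283052, 'fy': 487.2808484283052, 'cx': 257.69901327610216, 'cy': 193.02949720799697, 'extrinsics': array([[-0.07580059, -0.52622882,  0.84695779,  1.43766818],
       [ 0.99710906, -0.03551198,  0.06717458,  0.07485779],
       [-0.00527205,  0.84960116,  0.52739935,  0.65680343],
       [ 0.        ,  0.        ,  0.        ,  1.        ]])}
scene video_center [(0.83, [0.531, 0.263, 0.066])]
sc
[... 792 characters left out ...]
21e-01,  9.83713451e-01,
         1.21007058e+00],
       [ 0.00000000e+00,  0.00000000e+00,  0.00000000e+00,
         1.00000000e+00]])}
top video_center [(0.97, [0.529, 0.261, 0.06]), (0.27, [0.525, 0.227, -0.001])]
top video_bay [(0.56, [0.524, 0.263, 0.004])]
top audio_center [(0.85, [0.529, 0.195, 0.064])]
top audio_bay [(0.9, [0.519, 0.19, 0.008])]
top data_center [(0.76, [0.523, 0.131, 0.064]), (0.67, [0.531, 0.196, 0.061])]
top data_bay [(0.91, [0.521, 0.129, 0.009])]
top disk_center [(0.8, [0.532, 0.321, 0.06])]
top disk_bay [(0.67, [0.529, 0.321, 0.009])]
top empty_rack [(0.83, [0.542, -0.206, 0.002]), (0.42, [0.528, 0.193, 0.061])]
top full_rack [(0.8, [0.525, 0.227, -0.002])]
1.1
```

View pics/scene0.png

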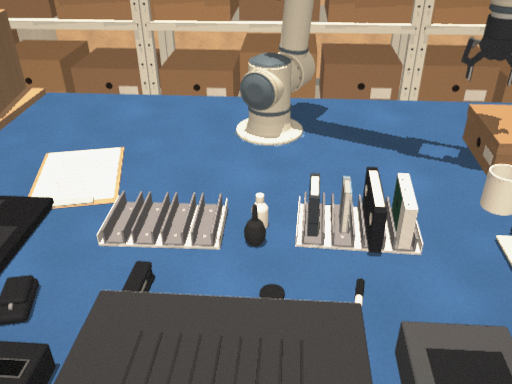

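View pics/top0.png

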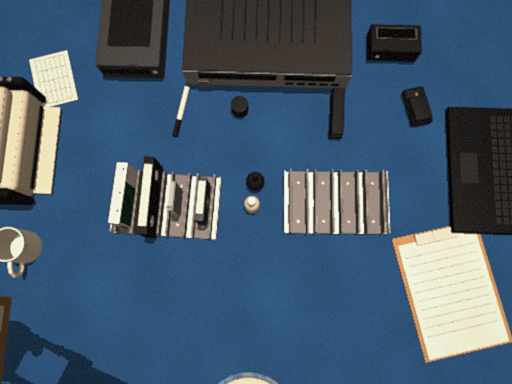

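The scene picture shows, from the robot's left, disk (col 403), video (375), audio (345) and data (313) in the rack on the left. The empty rack is on the right (cols 100-228), with small bottles between the two (col 255). Next I'll refine the rack poses with a wireframe overlay.

```bash
cat > h.py <<'E'
import numpy as np, cv2
from bench import *
def proj(c,P):
    p=camera_params(c); E=np.array(p["extrinsics"]); P=np.atleast_2d(P)
    q=(P-E[:3,3])@E[:3,:3]
    return np.c_[p["cx"]+p["fx"]*q[:,0]/-q[:,2], p["cy"]+p["fy"]*(-q[:,1])/-q[:,2]]
def R(t): return np.array([[np.cos(t),-np.sin(t),0],[np.sin(t),np.cos(t),0],[0,0,1]])
def rect(o,t,x0,x1,y0,y1,z): return np.array([[x0,y0,z],[x1,y0,z],[x1,y1,z],[x0,y1,z]])@R(t).T+np.array([o[0],o[1],0])
def overlay(c,im,rects,box,s,fn):
    u0,v0,u1,v1=box
    b=cv2.resize(im[v0:v1,u0:u1,::-1],None,fx=s,fy=s,interpolation=cv2.INTER_CUBIC)
    for r,col in rects:
        q=((proj(c,r)-[u0-.5,v0-.5])*s).astype(int)
        cv2.polylines(b,[q.reshape(-1,1,2)],True,col,1)
    cv2.imwrite(fn,b)
def rackrects(o,t):
    L=[(rect(o,t,-.08,.08,-.133,.133,.008),(0,255,255))]
    for y in(.096,.032,-.032,-.096): L.append((rect(o,t,-.08,.08,y-.024,y+.024,.044),(0,255,0)))
    return L
E
python3 - <<'E'
from h import *
im=read_camera("top")
bs=[]
import sys
overlay("top",im,[],(270,155,405,245),5.9,"pics/te.png")
overlay("top",im,rackrects((.541,-.205),0.0),(270,155,405,245),5.9,"pics/te_o.png")
overlay("top",im,[],(95,145,230,245),5.9,"pics/tf.png")
overlay("top",im,rackrects((.5255,.227),-0.05),(95,145,230,245),5.9,"pics/tf_o.png")
print(get_obs()["time_s"])
E
```

```text
1.15
```

View pics/te_o.png

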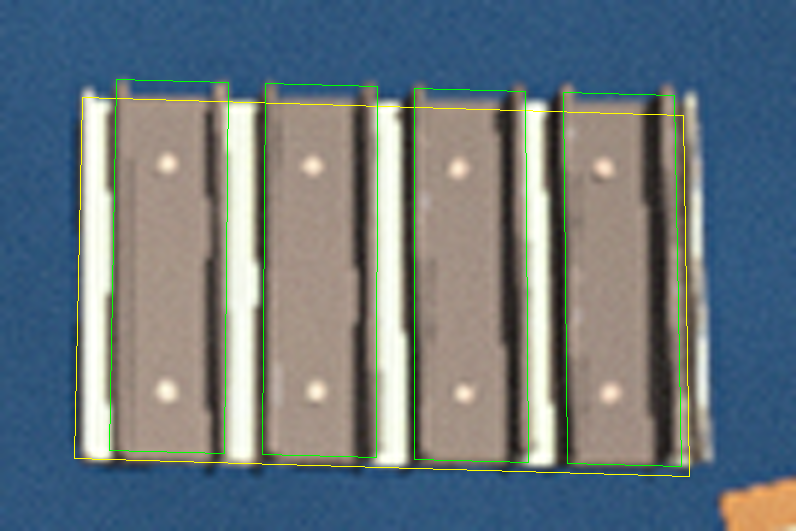

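View pics/tf_o.png

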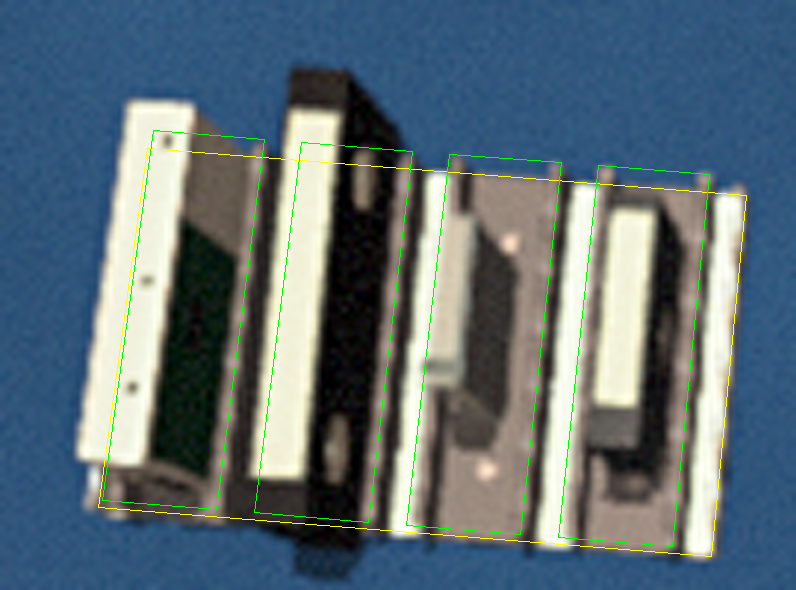

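```bash
cat >> h.py <<'E'
def back(c,uv,z):
    p=camera_params(c); E=np.array(p["extrinsics"]); uv=np.atleast_2d(np.asarray(uv,float))
    d=np.c_[(uv[:,0]-p["cx"])/p["fx"],-(uv[:,1]-p["cy"])/p["fy"],-np.ones(len(uv))]@E[:3,:3].T
    return E[:3,3]+d*((z-E[2,3])/d[:,2])[:,None]
def crop2px(pts,box,s): return np.asarray(pts,float)/s+[box[0]-.5,box[1]-.5]
E
python3 - <<'E'
from h import *
np.set_printoptions(precision=4,suppress=True)
s=np.array([(167,163),(313,165),(458,168),(604,168),(167,391),(316,391),(464,393),(611,392)])
P=back("top",crop2px(s,(270,155),5.9),.013); print(P[:,:2],P.mean(0))
d=P[:4]-P[4:]; print(np.arctan2(d[:,1],d[:,0])); e=P[[0,4]]-P[[3,7]]; print(np.arctan2(-e[:,0],e[:,1]), np.linalg.norm(e,axis=1))
P=back("top",crop2px([(510,243),(487,470)],(95,145),5.9),.013); print("audio slot",P, P.mean(0)); d=P[0]-P[1]; print(np.arctan2(d[1],d[0]))
for n,z,q,pred in [("disk",.114,[(127,101),(195,103),(148,465),(78,458)],(147,26)),("video",.115,[(290,68),(350,71),(303,518),(230,512)],(187,25)),("audio",.121,[(437,213),(475,215),(462,385),(422,380)],(70,17)),("data",.114,[(610,198),(658,203),(638,447),(588,445)],(105,22))]:
    P=back("top",crop2px(q,(95,145),5.9),z); a=(P[0]+P[1])/2-(P[2]+P[3])/2; w=(P[0]+P[3])/2-(P[1]+P[2])/2
    print(n,P.mean(0),"ang",np.arctan2(a[1],a[0]),"L",np.linalg.norm(a),"W",np.linalg.norm(w),pred)
E
```

```text
[[ 0.5916 -0.1095]
 [ 0.5926 -0.1736]
 [ 0.5931 -0.2373]
 [ 0.5951 -0.3014]
 [ 0.4908 -0.111 ]
 [ 0.4927 -0.1755]
 [ 0.4937 -0.2396]
 [ 0.496  -0.3032]] [ 0.5432 -0.2064  0.013 ]
[0.0154 0.019  0.0227 0.0178]
[0.0183 0.0273] [0.192  0.1922]
audio slot [[0.5731 0.1923 0.013 ]
 [0.473  0.1962 0.013 ]] [0.523  0.1943 0.013 ]
-0.039254833611515216
disk [0.5335 0.3224 0.114 ] ang -0.04701225914835522 L 0.14675934432316162 W 0.027702491817707203 (147, 26)
video [0.5314 0.2595 0.115 ] ang -0.0440068573553849 L 0.1814694384154306 W 0.026628058192125773 (187, 25)
audio [0.5286 0.1961 0.121 ] ang -0.017849800230132964 L 0.0681029202760383 W 0.015578364784905175 (70, 17)
data [0.522  0.1273 0.114 ] ang -0.03159192853633913 L 0.09964172234943738 W 0.019620845850408845 (105, 22)
```

```bash
cat >> h.py <<'E'
from scipy.spatial.transform import Rotation as Ro
def plan(pos,ang):
    """tool y down, tool z along media y axis (yaw ang); shift expressed in CURRENT tool axes (cm), turn deg"""
    o=get_obs(); Rc=Ro.from_quat(o["tcp_rot"])
    best=None
    for s in(1,-1):
        z=s*np.array([-np.sin(ang),np.cos(ang),0]); y=np.array([0,0,-1.]); x=np.cross(y,z)
        Rt=Ro.from_matrix(np.c_[x,y,z]); rv=(Rc.inv()*Rt).as_rotvec(degrees=True)
        if best is None or np.linalg.norm(rv)<np.linalg.norm(best[0]): best=(rv,Rt)
    d=np.asarray(pos)-o["position"]
    print("t",round(o["time_s"],2),"pos",o["position"].round(4),"w",round(o["grip_width"],4),"F",np.round(o["contact_force"],1))
    print("turn",best[0].round(2),"shift now-axes cm",(Rc.inv().apply(d)*100).round(2),"target-axes",(best[1].inv().apply(d)*100).round(2))
    print("axes now",Rc.as_matrix().round(3).tolist(), "q",o["q"].round(2))
E
python3 -c "
from h import *
plan((.523,.1285,.206),-.04)"
```

```text
t 1.15 pos [0.2101 0.562  0.2533] w 0.0853 F [-0.2  0.1  0.6]
turn [  0.   -18.21  -0.  ] shift now-axes cm [ 44.49   4.73 -29.65] target-axes [ 33.     4.73 -42.07]
axes now [[0.937, -0.0, 0.35], [-0.35, -0.0, 0.937], [-0.0, -1.0, -0.0]] q [ 1.16  0.09  1.23  0.    1.82 -0.06]
```

Request:
{"fn": "step_arm", "kwargs": {
  "motion": [
    [0.42,[0,0,0],[0,-6.07,0]],
    [0.42,[0,0,0],[0,-6.07,0]],
    [0.42,[0,0,0],[0,-6.07,0]],
    [0.42,[3.6,0,-4.6],[0,0,0]],
    [0.42,[3.6,0,-4.6],[0,0,0]]
  ]
}}

```text
time_s: 1.65
position: [0.2684, 0.4805, 0.2525]
tcp_rot: [0.707, -0.013, 0.013, -0.707]
contact_force: [1.4, -0.1, 0.2]
grip_width: 0.0498
```

Request:
{"fn": "step_arm", "kwargs": {
  "motion": [
    [0.42,[3.6,0,-4.6],[0,0,0]],
    [0.42,[3.6,0,-4.6],[0,0,0]],
    [0.42,[3.6,0,-4.6],[0,0,0]],
    [0.42,[3.6,0,-4.6],[0,0,0]],
    [0.42,[3.6,0,-4.6],[0,0,0]]
  ]
}}

```text
time_s: 2.15
position: [0.4154, 0.2762, 0.2536]
tcp_rot: [-0.707, 0.014, -0.014, 0.707]
contact_force: [1.2, 0.6, 0.6]
grip_width: 0.05
```

Request:
{"fn": "step_arm", "kwargs": {
  "motion": [
    [0.42,[3.6,0,-4.6],[0,0,0]],
    [0.42,[3.6,0.3,-4.6],[0,0,0]],
    [0.42,[0,0,0],[0,0,0]]
  ]
}}

```text
time_s: 2.45
position: [0.4755, 0.1919, 0.25]
tcp_rot: [0.708, -0.017, 0.017, -0.706]
contact_force: [0.1, -0.2, -1.7]
grip_width: 0.0491
```

```bash
python3 -c "
from h import *
plan((.523,.1285,.206),-.04)
for c in ('top','scene'):
    im=read_camera(c); cv2.imwrite('pics/a_%s.png'%c,im[:,:,::-1])
    for n in ('data','audio','video','disk'): print(c,n,[(round(d['score'],2),np.round(d['location'],3)) for d in landmark_of(c,n+'_center')][:2])
"
```

```text
t 2.45 pos [0.4755 0.1919 0.25  ] w 0.0491 F [ 0.1 -0.2 -1.7]
turn [ 0.14 -0.43  0.01] shift now-axes cm [ 5.04  4.41 -6.1 ] target-axes [ 5.    4.4  -6.15]
axes now [[0.999, 0.0, 0.048], [-0.048, -0.002, 0.999], [0.0, -1.0, -0.002]] q [ 0.32 -0.14  1.47 -0.    1.82 -1.21]
top data [(0.93, array([0.526, 0.13 , 0.065]))]
top audio [(0.63, array([0.525, 0.195, 0.065]))]
top video []
top disk []
scene data [(0.66, array([0.528, 0.125, 0.065]))]
scene audio [(0.95, array([0.531, 0.192, 0.066]))]
scene video [(0.92, array([0.528, 0.259, 0.065]))]
scene disk [(0.79, array([0.53 , 0.322, 0.068])), (0.19, array([0.527, 0.262, 0.003]))]
```

Request:
{"fn": "step_arm", "kwargs": {
  "motion": [
    [0.42,[2.6,2.2,-3.1],[0,0,0]],
    [0.42,[2.6,2.2,-3.1],[0,0,0]],
    [0.42,[0,0,0],[0,0,0]],
    [0.42,[0,0,0],[0,0,0]]
  ]
}}

```text
time_s: 3.35
position: [0.5223, 0.1326, 0.2058]
tcp_rot: [0.707, -0.015, 0.014, -0.707]
contact_force: [-0.1, -0.3, 1.0]
grip_width: 0.0495
```

```bash
python3 -c "
from h import *
plan((.525,.1285,.086),-.043)
for c in ('top','scene'):
    im=read_camera(c); cv2.imwrite('pics/b_%s.png'%c,im[:,:,::-1])
overlay('scene',im,[],(285,150,435,260),5,'pics/b_sc.png')
"
```

```text
t 3.35 pos [0.5223 0.1326 0.2058] w 0.0495 F [-0.1 -0.3  1. ]
turn [ 0.01  0.12 -0.12] shift now-axes cm [ 0.31 11.98 -0.4 ] target-axes [ 0.29 11.98 -0.4 ]
axes now [[0.999, -0.002, 0.041], [-0.041, -0.0, 0.999], [-0.002, -1.0, -0.0]] q [ 0.19 -0.08  1.48  0.    1.74 -1.34]
```

View pics/b_sc.png

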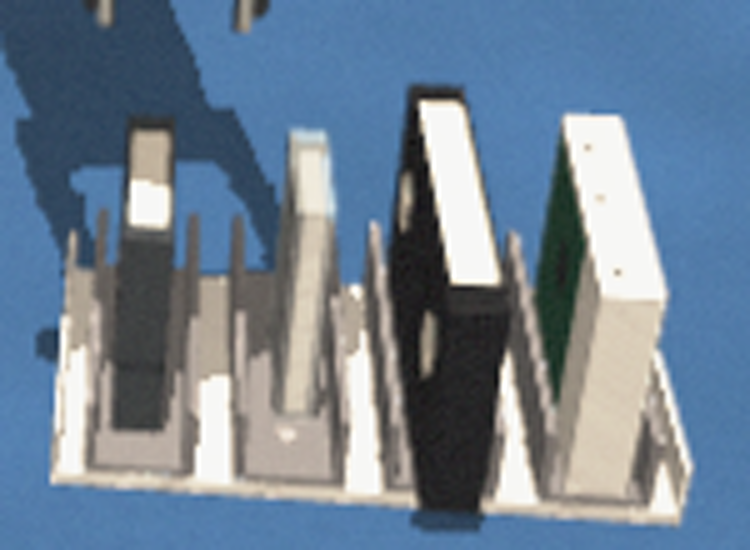

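```bash
python3 -c "
from h import *
for n,z,q in [('data',.114,[(128,120),(174,120),(171,234),(121,236)]),('audio',.121,[(290,130),(328,132),(335,212),(290,214)]),('video',.115,[(409,87),(463,90),(507,310),(442,312)]),('disk',.114,[(562,115),(622,117),(666,297),(592,297)])]:
    P=back('scene',crop2px(q,(285,150),5),z); a=(P[0]+P[1])/2-(P[2]+P[3])/2
    print(n,P.mean(0).round(4),np.linalg.norm(a).round(3),(P[1]-P[0]).round(4)[:2],(P[2]-P[3]).round(4)[:2],np.arctan2(a[1],a[0]).round(3))
"
```

```text
data [0.5229 0.1255 0.114 ] 0.098 [-0.0014  0.0207] [-0.003   0.0208] 3.097
audio [0.5264 0.1943 0.121 ] 0.069 [0.0007 0.0166] [-0.0029  0.0188] 3.085
video [0.5295 0.2553 0.115 ] 0.184 [0.0012 0.0244] [-0.0032  0.0258] 3.103
disk [0.5313 0.3205 0.114 ] 0.149 [0.0001 0.0266] [-0.002   0.0295] 3.066
```

Request:
{"fn": "step_arm", "kwargs": {
  "motion": [
    [0.42,[0.2,0,-0.45],[0,0,0]],
    [0.42,[0,4,0],[0,0,0]],
    [0.42,[0,3,0],[0,0,0]],
    [0.42,[0,3,0],[0,0,0]],
    [0.42,[0,2,0],[0,0,0]]
  ]
}}

```text
time_s: 3.95
position: [0.5236, 0.1288, 0.0851]
tcp_rot: [0.707, -0.014, 0.013, -0.707]
contact_force: [0.2, 0.5, 0.2]
grip_width: 0.0497
```

Request:
{"fn": "step_arm", "kwargs": {
  "motion": [
    [0.42,[0,0,0],[0,0,0]],
    [0.7,[0,0,0],[0,0,0]],
    [1,[0,0,0],[0,0,0]],
    [1,[0,0,0],[0,0,0]],
    [1,[0,0,0],[0,0,0]]
  ]
}}

```text
time_s: 4.45
position: [0.5254, 0.1286, 0.0891]
tcp_rot: [-0.707, 0.013, -0.015, 0.707]
contact_force: [-0.3, 0.5, 6.3]
grip_width: 0.0215
```

Request:
{"fn": "step_arm", "kwargs": {
  "motion": [
    [1,[0,0,0],[0,0,0]],
    [1,[0,0,0],[0,0,0]]
  ]
}}

```text
time_s: 4.65
position: [0.5254, 0.1286, 0.0891]
tcp_rot: [-0.707, 0.013, -0.015, 0.707]
contact_force: [-0.6, 0.7, 6.0]
grip_width: 0.0213
```

Request:
{"fn": "step_arm", "kwargs": {
  "motion": [
    [1,[0,-1,0],[0,0,0]],
    [1,[0,-3,0],[0,0,0]],
    [1,[0,-4,0],[0,0,0]],
    [1,[0,-4,0],[0,0,0]],
    [1,[0,0,0],[0,0,0]]
  ]
}}

```text
time_s: 5.15
position: [0.5264, 0.1286, 0.2147]
tcp_rot: [-0.706, 0.01, -0.018, 0.708]
contact_force: [0.7, 0.1, -1.5]
grip_width: 0.0215
```

```bash
python3 -c "
from h import *
plan((.5455,-.3025,.206),.02)"
```

```text
t 5.15 pos [0.5264 0.1286 0.2147] w 0.0215 F [ 0.7  0.1 -1.5]
turn [-0.12 -3.44  0.65] shift now-axes cm [  3.62   0.8  -43.  ] target-axes [  1.04   0.87 -43.14]
axes now [[0.999, 0.011, 0.04], [-0.04, 0.002, 0.999], [0.011, -1.0, 0.002]] q [ 0.18 -0.08  1.47 -0.    1.74 -1.35]
```

Request:
{"fn": "step_arm", "kwargs": {
  "motion": [
    [1,[0,0,0],[0,-3.4,0.65]],
    [1,[0.1,0,-4.5],[0,0,0]],
    [1,[0.1,0,-4.8],[0,0,0]],
    [1,[0.1,0,-4.8],[0,0,0]],
    [1,[0.1,0,-4.8],[0,0,0]]
  ]
}}

```text
time_s: 5.65
position: [0.5315, -0.0622, 0.2059]
tcp_rot: [-0.707, -0.003, 0.011, 0.707]
contact_force: [1.1, -0.2, -2.2]
grip_width: 0.0216
```

Request:
{"fn": "step_arm", "kwargs": {
  "motion": [
    [1,[0.1,0,-4.8],[0,0,0]],
    [1,[0.1,0,-4.8],[0,0,0]],
    [1,[0.1,0,-4.8],[0,0,0]],
    [1,[0.1,0,-4.8],[0,0,0]],
    [1,[0,0,-2],[0,0,0]]
  ]
}}

```text
time_s: 6.15
position: [0.539, -0.2765, 0.2051]
tcp_rot: [0.707, 0.001, -0.01, -0.707]
contact_force: [0.4, 0.4, -0.8]
grip_width: 0.0215
```

Request:
{"fn": "step_arm", "kwargs": {
  "motion": [
    [1,[0,0,0],[0,0,0]],
    [1,[0,0,0],[0,0,0]]
  ]
}}

```text
time_s: 6.35
position: [0.5399, -0.2721, 0.2057]
tcp_rot: [-0.706, -0.002, 0.011, 0.708]
contact_force: [1.1, 0.2, -2.2]
grip_width: 0.0214
```

```bash
python3 -c "
from h import *
plan((.5455,-.3025,.100),.02)
for c in ('top','scene'):
    im=read_camera(c); cv2.imwrite('pics/c_%s.png'%c,im[:,:,::-1])
"
```

```text
t 6.35 pos [ 0.5399 -0.2721  0.2057] w 0.0214 F [ 1.1  0.2 -2.2]
turn [-0.11 -0.07 -0.71] shift now-axes cm [ 0.63 10.56 -3.07] target-axes [ 0.5  10.57 -3.05]
axes now [[1.0, -0.012, -0.019], [0.019, 0.002, 1.0], [-0.012, -1.0, 0.002]] q [-0.52  0.11  1.3  -0.    1.75 -2.11]
```

View pics/c_scene.png

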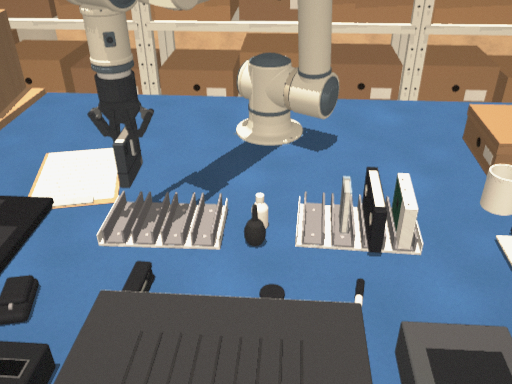

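Request:
{"fn": "step_arm", "kwargs": {
  "motion": [
    [1,[0.5,0,-3.05],[0,0,0]],
    [1,[0,0,0],[0,0,0]],
    [1,[0,3,0],[0,0,0]],
    [1,[0,3,0],[0,0,0]],
    [1,[0,0,0],[0,0,0]]
  ]
}}

```text
time_s: 6.95
position: [0.5433, -0.3001, 0.141]
tcp_rot: [-0.705, -0.001, 0.014, 0.709]
contact_force: [-0.1, -0.3, -3.3]
grip_width: 0.0212
```

```bash
python3 -c "
from h import *
plan((.5455,-.3025,.0891),.02)
for c in ('top','scene'):
    im=read_camera(c); cv2.imwrite('pics/d_%s.png'%c,im[:,:,::-1])
    if c=='scene':overlay(c,im,[],(90,130,240,250),5,'pics/d1.png')
    else: overlay('top',im,[],(270,150,405,245),5.9,'pics/d2.png')
"
```

```text
t 6.95 pos [ 0.5433 -0.3001  0.141 ] w 0.0212 F [-0.1 -0.3 -3.3]
turn [-0.33  0.06 -1.08] shift now-axes cm [ 0.31  5.19 -0.28] target-axes [ 0.21  5.19 -0.25]
axes now [[1.0, -0.019, -0.021], [0.021, 0.005, 1.0], [-0.019, -1.0, 0.006]] q [-0.56  0.17  1.34 -0.01  1.65 -2.15]
```

View pics/d1.png

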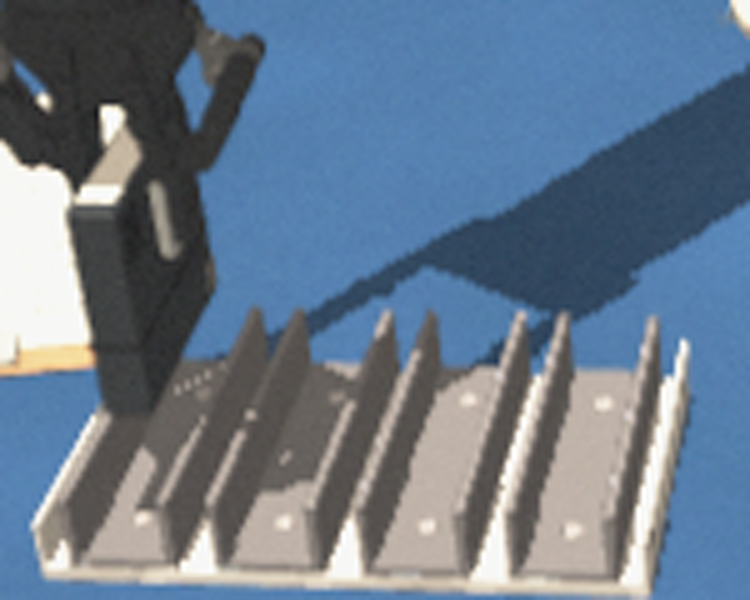

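View pics/d2.png

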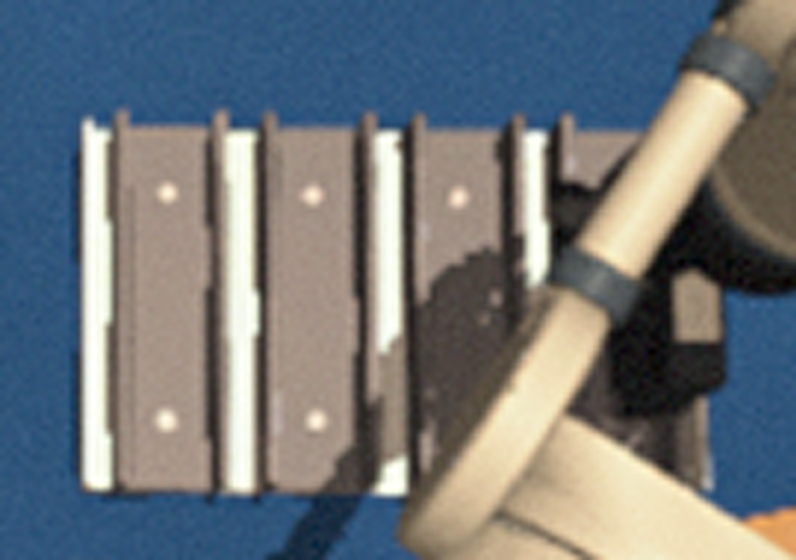

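Request:
{"fn": "step_arm", "kwargs": {
  "motion": [
    [1,[0.2,0,-0.25],[0,0,-0.8]],
    [1,[0,2,0],[0,0,0]],
    [1,[0,1.5,0],[0,0,0]],
    [1,[0,0.5,0],[0,0,0]],
    [1,[0,0,0],[0,0,0]]
  ]
}}

```text
time_s: 7.55
position: [0.5468, -0.3051, 0.1056]
tcp_rot: [-0.707, -0.007, 0.006, 0.708]
contact_force: [0.5, -0.1, -2.7]
grip_width: 0.021
```

Request:
{"fn": "step_arm", "kwargs": {
  "motion": [
    [1,[0,0.4,0],[0,0,0]],
    [1,[0,0,0],[0,0,0]]
  ]
}}

```text
time_s: 7.75
position: [0.5474, -0.3054, 0.1027]
tcp_rot: [-0.707, -0.008, 0.006, 0.707]
contact_force: [-0.8, 0.9, -1.9]
grip_width: 0.0214
```

Request:
{"fn": "step_arm", "kwargs": {
  "motion": [
    [1,[-0.1,0.5,0.25],[0,0,0]],
    [1,[0,0.5,0],[0,0,0]],
    [1,[0,0,0],[0,0,0]]
  ]
}}

```text
time_s: 8.05
position: [0.5457, -0.3024, 0.0912]
tcp_rot: [-0.707, -0.007, 0.007, 0.708]
contact_force: [0.3, 0.4, -2.0]
grip_width: 0.021
```

Request:
{"fn": "step_arm", "kwargs": {
  "motion": [
    [1,[0,0.2,0],[0,0,0]],
    [1,[0,0,0],[0,0,0]]
  ]
}}

```text
time_s: 8.25
position: [0.5461, -0.3028, 0.0901]
tcp_rot: [-0.707, -0.008, 0.006, 0.707]
contact_force: [0.1, 0.4, -1.4]
grip_width: 0.0215
```

Request:
{"fn": "step_arm", "kwargs": {
  "motion": [
    [1,[0,0.1,0],[0,0,0]],
    [1,[0,0,0],[0,0,0]]
  ]
}}

```text
time_s: 8.45
position: [0.5462, -0.3029, 0.0894]
tcp_rot: [-0.707, -0.008, 0.006, 0.707]
contact_force: [-0.1, 0.1, -1.7]
grip_width: 0.0215
```

Request:
{"fn": "step_arm", "kwargs": {
  "motion": [
    [1,[0,0.2,0],[0,0,0]],
    [1,[0,0,0],[0,0,0]]
  ]
}}

```text
time_s: 8.65
position: [0.5464, -0.3031, 0.0892]
tcp_rot: [0.707, 0.008, -0.005, -0.707]
contact_force: [-2.6, 1.7, 4.5]
grip_width: 0.0209
```

Request:
{"fn": "step_arm", "kwargs": {
  "motion": [
    [0.68,[0,0,0],[0,0,0]],
    [0.6,[0,0,0],[0,0,0]],
    [0.5,[0,0,0],[0,0,0]],
    [0.5,[0,0,0],[0,0,0]]
  ]
}}

```text
time_s: 9.05
position: [0.5462, -0.3028, 0.0872]
tcp_rot: [-0.707, -0.008, 0.006, 0.707]
contact_force: [-0.4, 0.8, -0.3]
grip_width: 0.043
```

Request:
{"fn": "step_arm", "kwargs": {
  "motion": [
    [0.5,[0,-2,0],[0,0,0]],
    [0.5,[0,-4,0],[0,0,0]],
    [0.5,[0,-5,0],[0,0,0]],
    [0.5,[0,0,0],[0,0,0]]
  ]
}}

```text
time_s: 9.45
position: [0.5481, -0.3042, 0.207]
tcp_rot: [0.71, 0.012, -0.002, -0.704]
contact_force: [1.2, 0.2, 1.0]
grip_width: 0.0423
```

```bash
python3 -c "
from h import *
plan((.528,.195,.21),-.045)
for c in ('scene',):
    im=read_camera(c)
    overlay(c,im,[],(90,130,240,250),5,'pics/e1.png')
    print([(round(d['score'],2),np.round(d['location'],3)) for d in landmark_of(c,'data_center')][:2])
"
```

```text
t 9.45 pos [ 0.5481 -0.3042  0.207 ] w 0.0423 F [1.2 0.2 1. ]
turn [0.4  3.69 0.84] shift now-axes cm [-1.03 -0.69 49.95] target-axes [-4.26 -0.3  49.78]
axes now [[1.0, 0.015, -0.019], [0.02, -0.007, 1.0], [0.014, -1.0, -0.007]] q [-0.56  0.15  1.25  0.    1.73 -2.15]
[(0.75, array([ 0.544, -0.302,  0.067])), (0.27, array([0.528, 0.259, 0.007]))]
```

View pics/e1.png

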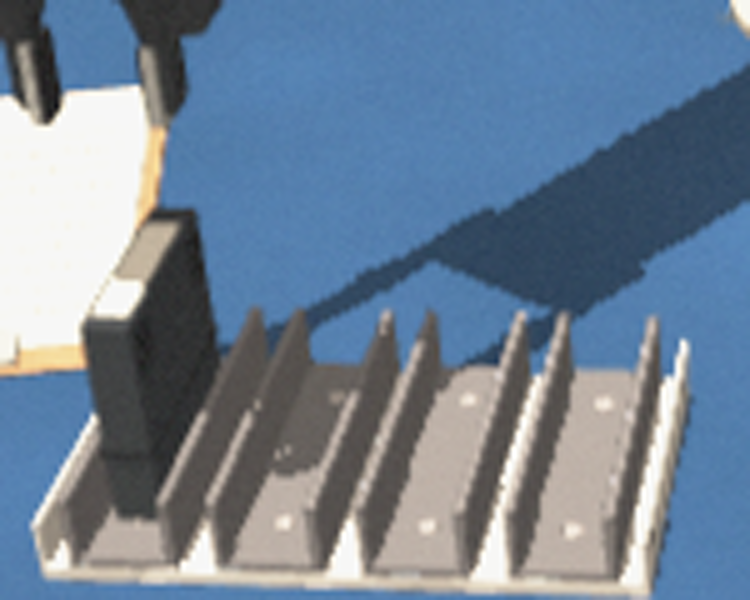

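Request:
{"fn": "step_arm", "kwargs": {
  "motion": [
    [0.42,[0,0,0],[0,3.7,0.5]],
    [0.42,[-0.4,0,4.9],[0,0,0]],
    [0.42,[-0.4,0,4.9],[0,0,0]],
    [0.42,[-0.4,0,4.9],[0,0,0]],
    [0.42,[-0.4,0,4.9],[0,0,0]]
  ]
}}

```text
time_s: 10.05
position: [0.5377, -0.1045, 0.1951]
tcp_rot: [-0.706, 0.02, -0.013, 0.707]
contact_force: [2.1, 0.4, -0.0]
grip_width: 0.0496
```

Request:
{"fn": "step_arm", "kwargs": {
  "motion": [
    [0.42,[-0.4,0,4.9],[0,0,0]],
    [0.42,[-0.4,0,4.9],[0,0,0]],
    [0.42,[-0.4,0,4.9],[0,0,0]],
    [0.42,[-0.4,0,4.9],[0,0,0]],
    [0.42,[-0.4,0,4.9],[0,0,0]]
  ]
}}

```text
time_s: 10.55
position: [0.5288, 0.1411, 0.1956]
tcp_rot: [0.707, -0.019, 0.013, -0.707]
contact_force: [0.8, 0.2, 0.4]
grip_width: 0.0499
```

Request:
{"fn": "step_arm", "kwargs": {
  "motion": [
    [0.42,[-0.4,0,4.9],[0,0,0]],
    [0.42,[0,0,0],[0,0,0]],
    [0.42,[0,0,0],[0,0,0]]
  ]
}}

```text
time_s: 10.85
position: [0.5272, 0.1893, 0.1955]
tcp_rot: [0.707, -0.018, 0.012, -0.707]
contact_force: [-0.1, 0.2, -0.0]
grip_width: 0.0495
```

```bash
python3 -c "
from h import *
plan((.528,.195,.09),-.045)
"
```

```text
t 10.85 pos [0.5272 0.1893 0.1955] w 0.0495 F [-0.1  0.2 -0. ]
turn [ 0.08  0.15 -0.54] shift now-axes cm [ 0.16 10.55  0.59] target-axes [ 0.06 10.55  0.57]
axes now [[0.999, -0.009, 0.042], [-0.042, -0.001, 0.999], [-0.009, -1.0, -0.001]] q [ 0.28 -0.01  1.44  0.    1.72 -1.25]
```

Request:
{"fn": "step_arm", "kwargs": {
  "motion": [
    [0.42,[0.1,0,0.57],[0,0,-0.5]],
    [0.42,[0,3,0],[0,0,0]],
    [0.42,[0,3,0],[0,0,0]],
    [0.42,[0,3,0],[0,0,0]],
    [0.42,[0,1.5,0],[0,0,0]]
  ]
}}

```text
time_s: 11.35
position: [0.5285, 0.1923, 0.0892]
tcp_rot: [0.707, -0.017, 0.016, -0.706]
contact_force: [0.6, 1.0, -0.3]
grip_width: 0.0493
```

Request:
{"fn": "step_arm", "kwargs": {
  "motion": [
    [0.42,[0,0,0],[0,0,0]],
    [0.7,[0,0,0],[0,0,0]],
    [1,[0,0,0],[0,0,0]],
    [1,[0,0,0],[0,0,0]],
    [1,[0,0,0],[0,0,0]]
  ]
}}

```text
time_s: 11.85
position: [0.5304, 0.1942, 0.0944]
tcp_rot: [-0.707, 0.014, -0.018, 0.707]
contact_force: [-0.4, -0.6, 4.2]
grip_width: 0.0165
```

Request:
{"fn": "step_arm", "kwargs": {
  "motion": [
    [1,[0,0,0],[0,0,0]],
    [1,[0,0,0],[0,0,0]]
  ]
}}

```text
time_s: 12.05
position: [0.5303, 0.1942, 0.0944]
tcp_rot: [-0.707, 0.014, -0.018, 0.707]
contact_force: [-0.2, -1.1, 6.0]
grip_width: 0.0161
```

Request:
{"fn": "step_arm", "kwargs": {
  "motion": [
    [1,[0,-1,0],[0,0,0]],
    [1,[0,-3,0],[0,0,0]],
    [1,[0,-4,0],[0,0,0]],
    [1,[0,-4,0],[0,0,0]],
    [1,[0,0,0],[0,0,0]]
  ]
}}

```text
time_s: 12.55
position: [0.5311, 0.1948, 0.2207]
tcp_rot: [-0.706, 0.011, -0.021, 0.708]
contact_force: [0.2, -0.1, -0.4]
grip_width: 0.0168
```

```bash
python3 -c "
from h import *
plan((.544,-.2385,.21),.02)"
```

```text
t 12.55 pos [0.5311 0.1948 0.2207] w 0.0168 F [ 0.2 -0.1 -0.4]
turn [-0.22 -3.72  0.76] shift now-axes cm [  3.22   0.93 -43.24] target-axes [  0.42   1.07 -43.35]
axes now [[0.999, 0.013, 0.045], [-0.045, 0.004, 0.999], [0.013, -1.0, 0.004]] q [ 0.29 -0.02  1.4  -0.    1.75 -1.23]
```

Request:
{"fn": "step_arm", "kwargs": {
  "motion": [
    [1,[0,0,0],[0,-3.7,0.6]],
    [1,[0,0,-4.8],[0,0,0]],
    [1,[0.1,0,-4.8],[0,0,0]],
    [1,[0,0,-4.8],[0,0,0]],
    [1,[0.1,0,-4.8],[0,0,0]]
  ]
}}

```text
time_s: 13.05
position: [0.5345, 0.0008, 0.2122]
tcp_rot: [-0.707, -0.004, 0.01, 0.707]
contact_force: [0.3, -0.5, -0.1]
grip_width: 0.0163
```

Request:
{"fn": "step_arm", "kwargs": {
  "motion": [
    [1,[0,0,-4.8],[0,0,0]],
    [1,[0.1,0,-4.8],[0,0,0]],
    [1,[0,0,-4.8],[0,0,0]],
    [1,[0.1,0,-4.8],[0,0,0]],
    [1,[0,0,-4.8],[0,0,0]]
  ]
}}

```text
time_s: 13.55
position: [0.5413, -0.2395, 0.2121]
tcp_rot: [-0.707, -0.004, 0.01, 0.707]
contact_force: [0.6, 0.3, -0.3]
grip_width: 0.016
```

Request:
{"fn": "step_arm", "kwargs": {
  "motion": [
    [1,[0,0,0],[0,0,0]],
    [1,[0,0,0],[0,0,0]],
    [1,[0,3,0],[0,0,0]],
    [1,[0,2,0],[0,0,0]],
    [1,[0,0,0],[0,0,0]]
  ]
}}

```text
time_s: 14.05
position: [0.54, -0.2353, 0.1586]
tcp_rot: [-0.706, -0.003, 0.012, 0.708]
contact_force: [-0.7, -0.2, -0.9]
grip_width: 0.0165
```

```bash
python3 -c "
from h import *
plan((.544,-.2385,.0944),.02)"
```

```text
t 14.05 pos [ 0.54   -0.2353  0.1586] w 0.0165 F [-0.7 -0.2 -0.9]
turn [-0.24  0.08 -0.79] shift now-axes cm [ 0.48  6.41 -0.35] target-axes [ 0.39  6.42 -0.33]
axes now [[1.0, -0.014, -0.021], [0.021, 0.004, 1.0], [-0.014, -1.0, 0.004]] q [-0.47  0.08  1.41 -0.    1.67 -2.06]
```

Request:
{"fn": "step_arm", "kwargs": {
  "motion": [
    [1,[0.3,0,-0.2],[0,0,-0.6]],
    [1,[0,2,0],[0,0,0]],
    [1,[0,1.5,0],[0,0,0]],
    [1,[0,1,0],[0,0,0]],
    [1,[0,0,0],[0,0,0]]
  ]
}}

```text
time_s: 14.55
position: [0.5438, -0.2391, 0.1158]
tcp_rot: [-0.706, -0.007, 0.007, 0.708]
contact_force: [-0.1, 0.7, -0.2]
grip_width: 0.0165
```

Request:
{"fn": "step_arm", "kwargs": {
  "motion": [
    [1,[0,0,0],[0,0,0]],
    [1,[0,0,0],[0,0,0]]
  ]
}}

```text
time_s: 14.75
position: [0.5449, -0.2399, 0.1187]
tcp_rot: [0.707, 0.008, -0.005, -0.707]
contact_force: [0.7, -0.1, 0.1]
grip_width: 0.016
```

```bash
python3 -c "
from h import *
plan((.544,-.2385,.0944),.02)"
```

```text
t 14.75 pos [ 0.5449 -0.2399  0.1187] w 0.016 F [ 0.7 -0.1  0.1]
turn [ 0.02 -0.04  0.23] shift now-axes cm [-0.09  2.43  0.14] target-axes [-0.08  2.43  0.14]
axes now [[1.0, 0.004, -0.019], [0.019, -0.0, 1.0], [0.004, -1.0, -0.0]] q [-0.47  0.09  1.47  0.    1.58 -2.06]
```

Request:
{"fn": "step_arm", "kwargs": {
  "motion": [
    [1,[-0.1,1,0.1],[0,0,0]],
    [1,[0,0.7,0],[0,0,0]],
    [1,[0,0.3,0],[0,0,0]],
    [1,[0,0,0],[0,0,0]],
    [1,[0,0,0],[0,0,0]]
  ]
}}

```text
time_s: 15.25
position: [0.5434, -0.2387, 0.0974]
tcp_rot: [-0.707, -0.008, 0.006, 0.707]
contact_force: [0.3, -0.6, -1.6]
grip_width: 0.016
```

Request:
{"fn": "step_arm", "kwargs": {
  "motion": [
    [1,[0,0.2,0],[0,0,0]],
    [1,[0,0,0],[0,0,0]]
  ]
}}

```text
time_s: 15.45
position: [0.5435, -0.2387, 0.0955]
tcp_rot: [-0.707, -0.008, 0.006, 0.707]
contact_force: [0.4, 0.9, -0.4]
grip_width: 0.0166
```

Request:
{"fn": "step_arm", "kwargs": {
  "motion": [
    [1,[0,0.1,0],[0,0,0]],
    [1,[0,0,0],[0,0,0]]
  ]
}}

```text
time_s: 15.65
position: [0.5435, -0.2387, 0.0945]
tcp_rot: [-0.707, -0.008, 0.006, 0.707]
contact_force: [0.0, 0.5, -0.7]
grip_width: 0.0163
```

Request:
{"fn": "step_arm", "kwargs": {
  "motion": [
    [1,[0,0.2,0],[0,0,0]],
    [1,[0,0,0],[0,0,0]]
  ]
}}

```text
time_s: 15.85
position: [0.5436, -0.2388, 0.0944]
tcp_rot: [0.707, 0.008, -0.006, -0.707]
contact_force: [-4.1, 1.0, 8.1]
grip_width: 0.0165
```

Seated. I'll release and retreat.

Request:
{"fn": "step_arm", "kwargs": {
  "motion": [
    [0.75,[0,0,0],[0,0,0]],
    [0.65,[0,0,0],[0,0,0]],
    [0.55,[0,0,0],[0,0,0]],
    [0.55,[0,0,0],[0,0,0]]
  ]
}}

```text
time_s: 16.25
position: [0.5434, -0.2386, 0.0922]
tcp_rot: [-0.707, -0.008, 0.006, 0.707]
contact_force: [1.2, 0.3, -0.1]
grip_width: 0.0383
```

Request:
{"fn": "step_arm", "kwargs": {
  "motion": [
    [0.55,[0,-2,0],[0,0,0]],
    [0.55,[0,-4,0],[0,0,0]],
    [0.55,[0,-5,0],[0,0,0]],
    [0.55,[0,0,0],[0,0,0]]
  ]
}}

```text
time_s: 16.65
position: [0.5455, -0.2399, 0.2117]
tcp_rot: [0.709, 0.012, -0.002, -0.705]
contact_force: [1.1, -0.4, 0.4]
grip_width: 0.0385
```

```bash
python3 -c "
from h import *
plan((.5305,.258,.21),-.045)
for c in ('scene',):
    im=read_camera(c)
    overlay(c,im,[],(90,130,240,250),5,'pics/f1.png')
    for n in ('audio','data','video','disk'):print(n,[(round(d['score'],2),np.round(d['location'],3)) for d in landmark_of(c,n+'_center')][:2])
"
```

```text
t 16.65 pos [ 0.5455 -0.2399  0.2117] w 0.0385 F [ 1.1 -0.4  0.4]
turn [0.32 3.69 0.85] shift now-axes cm [-0.53 -0.14 49.81] target-axes [-3.74  0.17 49.67]
axes now [[1.0, 0.015, -0.019], [0.019, -0.006, 1.0], [0.015, -1.0, -0.006]] q [-0.47  0.06  1.33  0.    1.73 -2.06]
audio [(0.89, array([ 0.544, -0.239,  0.064])), (0.73, array([0.52 , 0.195, 0.01 ]))]
data [(0.82, array([ 0.548, -0.305,  0.063]))]
video [(0.93, array([0.524, 0.259, 0.069])), (0.73, array([0.525, 0.318, 0.008]))]
disk [(0.95, array([0.533, 0.324, 0.07 ]))]
```

View pics/f1.png

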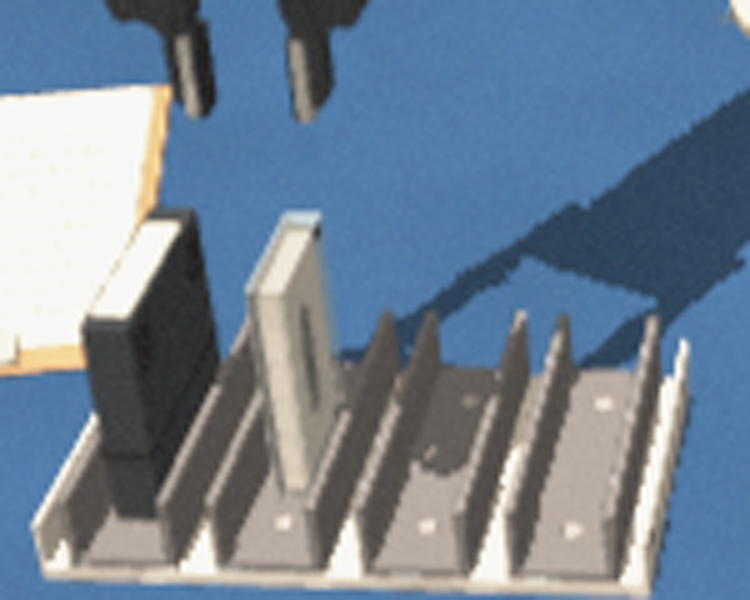

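Audio stands in slot 3, data in slot 4. Next is the video.

Request:
{"fn": "step_arm", "kwargs": {
  "motion": [
    [0.42,[0,0,0],[0,3.7,0]],
    [0.42,[-0.4,0,5],[0,0,0]],
    [0.42,[-0.4,0,5],[0,0,0]],
    [0.42,[-0.4,0,5],[0,0,0]],
    [0.42,[-0.4,0,5],[0,0,0]]
  ]
}}

```text
time_s: 17.4
position: [0.5352, -0.0371, 0.2005]
tcp_rot: [-0.707, 0.016, -0.016, 0.707]
contact_force: [0.6, 0.1, 1.1]
grip_width: 0.0495
```

Request:
{"fn": "step_arm", "kwargs": {
  "motion": [
    [0.42,[-0.4,0,5],[0,0,0]],
    [0.42,[-0.4,0,5],[0,0,0]],
    [0.42,[-0.4,0,5],[0,0,0]],
    [0.42,[-0.4,0,5],[0,0,0]],
    [0.42,[-0.3,0,5],[0,0,0]]
  ]
}}

```text
time_s: 17.9
position: [0.5275, 0.2129, 0.2007]
tcp_rot: [0.707, -0.016, 0.016, -0.707]
contact_force: [0.9, -1.0, -0.3]
grip_width: 0.0497
```

Request:
{"fn": "step_arm", "kwargs": {
  "motion": [
    [0.42,[-0.3,0,5],[0,0,0]],
    [0.42,[0,0,0],[0,0,0]],
    [0.42,[0,0,0],[0,0,0]]
  ]
}}

```text
time_s: 18.2
position: [0.5269, 0.262, 0.2004]
tcp_rot: [0.707, -0.015, 0.015, -0.706]
contact_force: [0.2, -0.3, -0.5]
grip_width: 0.0491
```

```bash
python3 -c "
from h import *
plan((.530,.2585,.086),-.045)
"
```

```text
t 18.2 pos [0.5269 0.262  0.2004] w 0.0491 F [ 0.2 -0.3 -0.5]
turn [ 0.08  0.14 -0.04] shift now-axes cm [ 0.33 11.44 -0.32] target-axes [ 0.32 11.44 -0.33]
axes now [[0.999, -0.001, 0.043], [-0.043, -0.001, 0.999], [-0.001, -1.0, -0.001]] q [ 0.4   0.06  1.36 -0.    1.73 -1.12]
```

Request:
{"fn": "step_arm", "kwargs": {
  "motion": [
    [0.42,[0.3,0,-0.3],[0,0,0]],
    [0.42,[0,4,0],[0,0,0]],
    [0.42,[0,3,0],[0,0,0]],
    [0.42,[0,2.8,0],[0,0,0]],
    [0.42,[0,1.5,0],[0,0,0]]
  ]
}}

```text
time_s: 18.7
position: [0.5303, 0.2555, 0.0864]
tcp_rot: [0.707, -0.017, 0.016, -0.706]
contact_force: [-0.0, -1.3, 9.0]
grip_width: 0.0493
```

Request:
{"fn": "step_arm", "kwargs": {
  "motion": [
    [0.42,[0,0,0],[0,0,0]],
    [0.7,[0,0,0],[0,0,0]],
    [1,[0,0,0],[0,0,0]],
    [1,[0,0,0],[0,0,0]],
    [1,[0,0,0],[0,0,0]]
  ]
}}

```text
time_s: 19.2
position: [0.5317, 0.2578, 0.091]
tcp_rot: [-0.707, 0.014, -0.018, 0.707]
contact_force: [0.2, -0.9, 3.6]
grip_width: 0.0246
```

Request:
{"fn": "step_arm", "kwargs": {
  "motion": [
    [1,[0,0,0],[0,0,0]],
    [1,[0,0,0],[0,0,0]]
  ]
}}

```text
time_s: 19.4
position: [0.5317, 0.2578, 0.0909]
tcp_rot: [-0.707, 0.014, -0.018, 0.707]
contact_force: [1.6, -1.7, 5.6]
grip_width: 0.0243
```

Request:
{"fn": "step_arm", "kwargs": {
  "motion": [
    [1,[0,-1,0],[0,0,0]],
    [1,[0,-3,0],[0,0,0]],
    [1,[0,-4,0],[0,0,0]],
    [1,[0,-4,0],[0,0,0]],
    [1,[0,0,0],[0,0,0]]
  ]
}}

```text
time_s: 19.9
position: [0.5322, 0.259, 0.2172]
tcp_rot: [-0.705, 0.012, -0.02, 0.709]
contact_force: [0.3, 0.3, -1.1]
grip_width: 0.0245
```

```bash
python3 -c "
from h import *
plan((.5426,-.1745,.21),.02)
im=read_camera('scene'); cv2.imwrite('pics/g.png',im[:,:,::-1])"
```

```text
t 19.9 pos [0.5322 0.259  0.2172] w 0.0245 F [ 0.3  0.3 -1.1]
turn [-0.31 -3.7   0.69] shift now-axes cm [  2.96   0.51 -43.27] target-axes [  0.17   0.72 -43.37]
axes now [[0.999, 0.012, 0.044], [-0.045, 0.005, 0.999], [0.012, -1.0, 0.006]] q [ 0.4   0.05  1.33  0.    1.74 -1.13]
```

View pics/g.png

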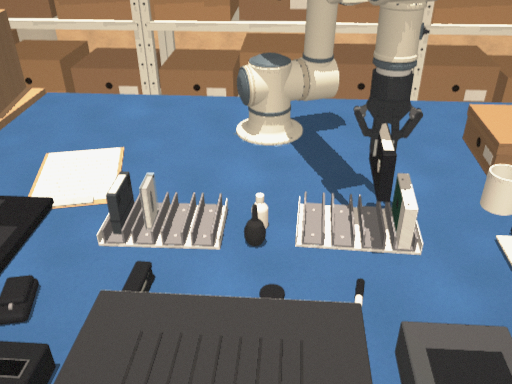

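The video (cols 373-393) is held upright and clear of the rack, and the disk was not disturbed.

Request:
{"fn": "step_arm", "kwargs": {
  "motion": [
    [1,[0,0,0],[0,-3.7,0.3]],
    [1,[0,0,-4.8],[0,0,0]],
    [1,[0.1,0,-4.8],[0,0,0]],
    [1,[0,0,-4.8],[0,0,0]],
    [1,[0.1,0,-4.8],[0,0,0]]
  ]
}}

```text
time_s: 20.45
position: [0.5352, 0.0646, 0.207]
tcp_rot: [-0.707, -0.005, 0.01, 0.707]
contact_force: [0.8, 0.3, -2.1]
grip_width: 0.0244
```

Request:
{"fn": "step_arm", "kwargs": {
  "motion": [
    [1,[0,0,-4.8],[0,0,0]],
    [1,[0.1,0,-4.8],[0,0,0]],
    [1,[0,0,-4.8],[0,0,0]],
    [1,[0.1,0,-4.8],[0,0,0]],
    [1,[0,0,-4.8],[0,0,0]]
  ]
}}

```text
time_s: 20.95
position: [0.5421, -0.1753, 0.2069]
tcp_rot: [-0.706, -0.005, 0.009, 0.708]
contact_force: [1.1, 0.4, -2.4]
grip_width: 0.0248
```

Request:
{"fn": "step_arm", "kwargs": {
  "motion": [
    [1,[0,0,0],[0,0,0]],
    [1,[0,0,0],[0,0,0]],
    [1,[0,3,0],[0,0,0]],
    [1,[0,2,0],[0,0,0]],
    [1,[0,0,0],[0,0,0]]
  ]
}}

```text
time_s: 21.45
position: [0.5411, -0.1714, 0.1544]
tcp_rot: [-0.705, -0.004, 0.011, 0.709]
contact_force: [-0.8, -0.6, -2.4]
grip_width: 0.0244
```

```bash
python3 -c "
from h import *
plan((.5426,-.1745,.0909),.02)"
```

```text
t 21.45 pos [ 0.5411 -0.1714  0.1544] w 0.0244 F [-0.8 -0.6 -2.4]
turn [-0.26  0.09 -0.6 ] shift now-axes cm [ 0.21  6.35 -0.34] target-axes [ 0.14  6.35 -0.31]
axes now [[1.0, -0.011, -0.022], [0.022, 0.004, 1.0], [-0.01, -1.0, 0.005]] q [-0.37  0.02  1.48  0.    1.65 -1.96]
```

Request:
{"fn": "step_arm", "kwargs": {
  "motion": [
    [1,[0.2,0,-0.2],[0,0,-0.4]],
    [1,[0,2,0],[0,0,0]],
    [1,[0,1.5,0],[0,0,0]],
    [1,[0,0.5,0],[0,0,0]],
    [1,[0,0,0],[0,0,0]]
  ]
}}

```text
time_s: 21.95
position: [0.5448, -0.1755, 0.1187]
tcp_rot: [-0.707, -0.008, 0.006, 0.708]
contact_force: [0.2, -0.0, -2.3]
grip_width: 0.0243
```

Request:
{"fn": "step_arm", "kwargs": {
  "motion": [
    [1,[0,0,0],[0,0,0]],
    [1,[0,0,0],[0,0,0]]
  ]
}}

```text
time_s: 22.15
position: [0.5456, -0.176, 0.1206]
tcp_rot: [0.707, 0.009, -0.005, -0.707]
contact_force: [-0.0, -0.1, -2.3]
grip_width: 0.0242
```

```bash
python3 -c "
from h import *
plan((.5435,-.1745,.0909),.02)"
```

```text
t 22.15 pos [ 0.5456 -0.176   0.1206] w 0.0242 F [-0.  -0.1 -2.3]
turn [ 0.01 -0.03  0.35] shift now-axes cm [-0.23  2.97  0.16] target-axes [-0.21  2.97  0.16]
axes now [[1.0, 0.006, -0.019], [0.019, 0.0, 1.0], [0.006, -1.0, -0.0]] q [-0.37  0.03  1.53  0.    1.58 -1.96]
```

Request:
{"fn": "step_arm", "kwargs": {
  "motion": [
    [1,[-0.2,1,0.1],[0,0,0]],
    [1,[0,1,0],[0,0,0]],
    [1,[0,0.5,0],[0,0,0]],
    [1,[0,0,0],[0,0,0]],
    [1,[0,0,0],[0,0,0]]
  ]
}}

```text
time_s: 22.65
position: [0.5431, -0.1749, 0.0941]
tcp_rot: [-0.707, -0.008, 0.005, 0.707]
contact_force: [-0.9, -0.3, -3.0]
grip_width: 0.0243
```

Request:
{"fn": "step_arm", "kwargs": {
  "motion": [
    [1,[0,0.1,0],[0,0,0]],
    [1,[0,0,0],[0,0,0]]
  ]
}}

```text
time_s: 22.85
position: [0.5434, -0.175, 0.0938]
tcp_rot: [-0.707, -0.009, 0.005, 0.707]
contact_force: [-1.0, 0.1, -1.6]
grip_width: 0.0242
```

Request:
{"fn": "step_arm", "kwargs": {
  "motion": [
    [1,[0,0.2,0],[0,0,0]],
    [1,[0,0,0],[0,0,0]]
  ]
}}

```text
time_s: 23.05
position: [0.5432, -0.1749, 0.0913]
tcp_rot: [-0.707, -0.008, 0.005, 0.707]
contact_force: [-0.5, -0.6, -2.0]
grip_width: 0.0243
```

Request:
{"fn": "step_arm", "kwargs": {
  "motion": [
    [1,[0,0.15,0],[0,0,0]],
    [1,[0,0,0],[0,0,0]]
  ]
}}

```text
time_s: 23.25
position: [0.5434, -0.1749, 0.0909]
tcp_rot: [-0.707, -0.009, 0.005, 0.707]
contact_force: [-4.0, 0.3, 2.7]
grip_width: 0.0241
```

Contact. I'll release now.

Request:
{"fn": "step_arm", "kwargs": {
  "motion": [
    [0.65,[0,0.05,0],[0,0,0]],
    [0.6,[0,0,0],[0,0,0]],
    [0.5,[0,0,0],[0,0,0]],
    [0.5,[0,0,0],[0,0,0]]
  ]
}}

```text
time_s: 23.65
position: [0.5433, -0.1749, 0.0893]
tcp_rot: [-0.707, -0.008, 0.005, 0.707]
contact_force: [0.0, -0.7, 0.4]
grip_width: 0.0427
```

Request:
{"fn": "step_arm", "kwargs": {
  "motion": [
    [0.5,[0,-2,0],[0,0,0]],
    [0.5,[0,-4,0],[0,0,0]],
    [0.5,[0,-5,0],[0,0,0]],
    [0.5,[0,0,0],[0,0,0]]
  ]
}}

```text
time_s: 24.05
position: [0.5453, -0.1759, 0.2085]
tcp_rot: [0.709, 0.013, -0.001, -0.705]
contact_force: [0.9, -0.3, -0.6]
grip_width: 0.0426
```

```bash
python3 -c "
from h import *
plan((.532,.322,.20),-.045)
for c in ('scene',):
    im=read_camera(c)
    overlay(c,im,[],(90,130,240,250),5,'pics/h1.png')
    for n in ('audio','data','video','disk'):print(n,[(round(d['score'],2),np.round(d['location'],3)) for d in landmark_of(c,n+'_center')][:2])
"
```

```text
t 24.05 pos [ 0.5453 -0.1759  0.2085] w 0.0426 F [ 0.9 -0.3 -0.6]
turn [0.24 3.69 0.99] shift now-axes cm [-0.37  0.61 49.81] target-axes [-3.57  0.85 49.68]
axes now [[1.0, 0.017, -0.019], [0.019, -0.004, 1.0], [0.017, -1.0, -0.005]] q [-0.37 -0.    1.41  0.    1.72 -1.96]
audio [(0.73, array([ 0.542, -0.242,  0.063]))]
data [(0.84, array([ 0.545, -0.303,  0.068]))]
video [(0.68, array([ 0.54 , -0.171,  0.07 ])), (0.36, array([0.528, 0.317, 0.006]))]
disk [(0.58, array([0.533, 0.323, 0.067])), (0.41, array([0.525, 0.259, 0.004]))]
```

View pics/h1.png

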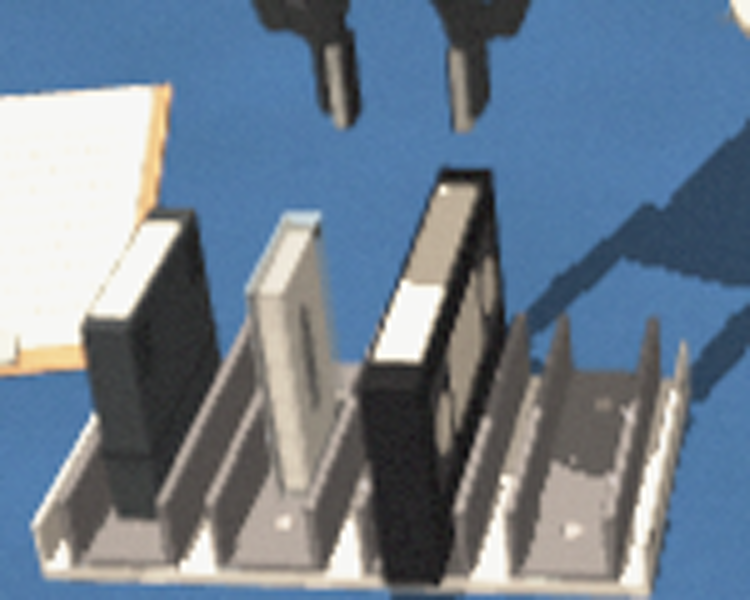

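The video stands in slot 2. Next is the disk.

Request:
{"fn": "step_arm", "kwargs": {
  "motion": [
    [0.42,[0,0,0],[0,3.7,0]],
    [0.42,[-0.4,0,5],[0,0,0]],
    [0.42,[-0.4,0,5],[0,0,0]],
    [0.42,[-0.4,0,5],[0,0,0]],
    [0.42,[-0.4,0,5],[0,0,0]]
  ]
}}

```text
time_s: 24.8
position: [0.5349, 0.0266, 0.1975]
tcp_rot: [-0.707, 0.016, -0.017, 0.707]
contact_force: [1.1, 0.8, -0.2]
grip_width: 0.0495
```

Request:
{"fn": "step_arm", "kwargs": {
  "motion": [
    [0.42,[-0.4,0,5],[0,0,0]],
    [0.42,[-0.4,0,5],[0,0,0]],
    [0.42,[-0.3,0,5],[0,0,0]],
    [0.42,[-0.3,0,5],[0,0,0]],
    [0.42,[-0.3,0,5],[0,0,0]]
  ]
}}

```text
time_s: 25.3
position: [0.5292, 0.2767, 0.1976]
tcp_rot: [0.707, -0.015, 0.017, -0.707]
contact_force: [0.8, -0.2, 0.2]
grip_width: 0.0495
```

Request:
{"fn": "step_arm", "kwargs": {
  "motion": [
    [0.42,[-0.2,0,4.9],[0,0,0]],
    [0.42,[0,0,0],[0,0,0]],
    [0.42,[0,0,0],[0,0,0]]
  ]
}}

```text
time_s: 25.6
position: [0.5295, 0.3247, 0.1971]
tcp_rot: [0.708, -0.015, 0.015, -0.706]
contact_force: [0.2, -1.5, 0.3]
grip_width: 0.0493
```

```bash
python3 -c "
from h import *
plan((.532,.322,.086),-.045)
"
```

```text
t 25.6 pos [0.5295 0.3247 0.1971] w 0.0493 F [ 0.2 -1.5  0.3]
turn [0.09 0.13 0.05] shift now-axes cm [ 0.25 11.11 -0.25] target-axes [ 0.26 11.11 -0.26]
axes now [[0.999, 0.001, 0.043], [-0.043, -0.002, 0.999], [0.001, -1.0, -0.002]] q [ 0.5   0.14  1.27 -0.    1.72 -1.03]
```

Request:
{"fn": "step_arm", "kwargs": {
  "motion": [
    [0.42,[0.3,0,-0.15],[0,0,0]],
    [0.42,[0,4,0],[0,0,0]],
    [0.42,[0,3,0],[0,0,0]],
    [0.42,[0,2.8,0],[0,0,0]],
    [0.42,[0,1.2,0],[0,0,0]]
  ]
}}

```text
time_s: 26.1
position: [0.533, 0.3197, 0.086]
tcp_rot: [0.708, -0.017, 0.017, -0.706]
contact_force: [-0.7, -0.3, -0.8]
grip_width: 0.0496
```

Request:
{"fn": "step_arm", "kwargs": {
  "motion": [
    [0.42,[0,0,0],[0,0,0]],
    [0.7,[0,0,0],[0,0,0]],
    [1,[0,0,0],[0,0,0]],
    [1,[0,0,0],[0,0,0]],
    [1,[0,0,0],[0,0,0]]
  ]
}}

```text
time_s: 26.6
position: [0.535, 0.3227, 0.0923]
tcp_rot: [-0.706, 0.013, -0.019, 0.708]
contact_force: [1.3, -0.4, 5.9]
grip_width: 0.0254
```

Request:
{"fn": "step_arm", "kwargs": {
  "motion": [
    [1,[0,0,0],[0,0,0]],
    [1,[0,0,0],[0,0,0]],
    [1,[0,0,0],[0,0,0]]
  ]
}}

```text
time_s: 26.9
position: [0.535, 0.3227, 0.0923]
tcp_rot: [-0.706, 0.013, -0.019, 0.708]
contact_force: [1.5, -1.4, 5.7]
grip_width: 0.0254
```

Request:
{"fn": "step_arm", "kwargs": {
  "motion": [
    [1,[0,-1,0],[0,0,0]],
    [1,[0,-1,0],[0,0,0]],
    [1,[0,0,0],[0,0,0]],
    [1,[0,0,0],[0,0,0]]
  ]
}}

```text
time_s: 27.3
position: [0.5336, 0.3224, 0.1096]
tcp_rot: [-0.707, 0.014, -0.017, 0.707]
contact_force: [0.1, 1.1, -4.5]
grip_width: 0.0252
```

Request:
{"fn": "step_arm", "kwargs": {
  "motion": [
    [1,[0,-2,0],[0,0,0]],
    [1,[0,-3,0],[0,0,0]],
    [1,[0,-3,0],[0,0,0]],
    [1,[0,-2,0],[0,0,0]],
    [1,[0,0,0],[0,0,0]]
  ]
}}

```text
time_s: 27.8
position: [0.5343, 0.3228, 0.2134]
tcp_rot: [-0.706, 0.013, -0.019, 0.708]
contact_force: [-0.5, 0.2, -4.8]
grip_width: 0.0255
```

```bash
python3 -c "
from h import *
plan((.5415,-.1105,.21),.02)
im=read_camera('scene'); overlay('scene',im,[],(285,100,435,260),5,'pics/i.png')"
```

```text
t 27.8 pos [0.5343 0.3228 0.2134] w 0.0255 F [-0.5  0.2 -4.8]
turn [-0.21 -3.73  0.55] shift now-axes cm [  2.68   0.2  -43.26] target-axes [ -0.14   0.34 -43.34]
axes now [[0.999, 0.01, 0.045], [-0.045, 0.004, 0.999], [0.009, -1.0, 0.004]] q [ 0.49  0.14  1.24 -0.    1.74 -1.04]
```

View pics/i.png

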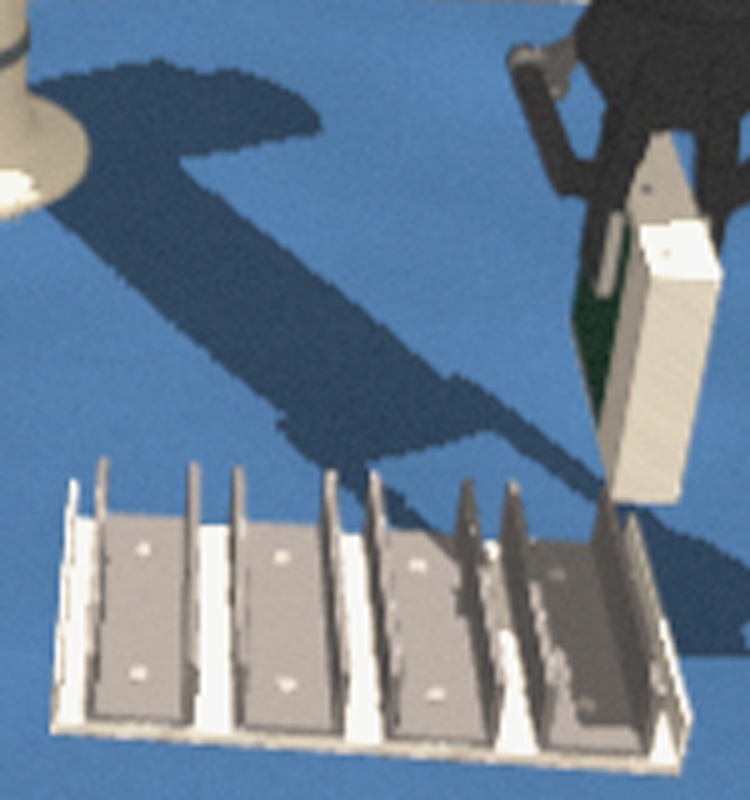

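Disk is held upright and clear of the rack. I'll carry it across.

Request:
{"fn": "step_arm", "kwargs": {
  "motion": [
    [1,[0,0,0],[0,-3.7,0.2]],
    [1,[0,0,-3],[0,0,0]],
    [1,[0,0,-4.6],[0,0,0]],
    [1,[0.1,0,-4.6],[0,0,0]],
    [1,[0,0,-4.6],[0,0,0]]
  ]
}}

```text
time_s: 28.35
position: [0.5365, 0.1527, 0.2063]
tcp_rot: [0.707, 0.006, -0.008, -0.707]
contact_force: [1.0, 0.1, -5.3]
grip_width: 0.0254
```

Request:
{"fn": "step_arm", "kwargs": {
  "motion": [
    [1,[0.1,0,-4.6],[0,0,0]],
    [1,[0,0,-4.6],[0,0,0]],
    [1,[0.1,0,-4.6],[0,0,0]],
    [1,[0,0,-4.6],[0,0,0]],
    [1,[0.1,0,-4.6],[0,0,0]]
  ]
}}

```text
time_s: 28.85
position: [0.5439, -0.0772, 0.2065]
tcp_rot: [-0.706, -0.006, 0.008, 0.708]
contact_force: [1.0, 0.3, -4.4]
grip_width: 0.0257
```

Request:
{"fn": "step_arm", "kwargs": {
  "motion": [
    [1,[0,0,-3.2],[0,0,0]],
    [1,[0,0,0],[0,0,0]],
    [1,[0,2,0],[0,0,0]],
    [1,[0,2,0],[0,0,0]],
    [1,[0,0,0],[0,0,0]]
  ]
}}

```text
time_s: 29.35
position: [0.5433, -0.1064, 0.1634]
tcp_rot: [-0.706, -0.004, 0.01, 0.708]
contact_force: [-0.4, 0.1, -6.1]
grip_width: 0.0253
```

Request:
{"fn": "step_arm", "kwargs": {
  "motion": [
    [1,[0,0,0],[0,0,0]],
    [1,[0,0,0],[0,0,0]]
  ]
}}

```text
time_s: 29.55
position: [0.5459, -0.1072, 0.1701]
tcp_rot: [-0.707, -0.008, 0.006, 0.707]
contact_force: [-0.8, -0.7, -5.6]
grip_width: 0.0253
```

```bash
python3 -c "
from h import *
plan((.543,-.1105,.0923),.02)"
```

```text
t 29.55 pos [ 0.5459 -0.1072  0.1701] w 0.0253 F [-0.8 -0.7 -5.6]
turn [-0.03 -0.01  0.1 ] shift now-axes cm [-0.31  7.78 -0.33] target-axes [-0.3   7.78 -0.32]
axes now [[1.0, 0.002, -0.02], [0.02, 0.001, 1.0], [0.002, -1.0, 0.001]] q [-0.26 -0.03  1.5   0.    1.67 -1.85]
```

Request:
{"fn": "step_arm", "kwargs": {
  "motion": [
    [1,[-0.3,0,-0.3],[0,0,0]],
    [1,[0,2,0],[0,0,0]],
    [1,[0,2,0],[0,0,0]],
    [1,[0,1,0],[0,0,0]],
    [1,[0,0,0],[0,0,0]]
  ]
}}

```text
time_s: 30.05
position: [0.5419, -0.1105, 0.118]
tcp_rot: [-0.707, -0.006, 0.007, 0.708]
contact_force: [-0.2, 0.4, -4.9]
grip_width: 0.0249
```

Request:
{"fn": "step_arm", "kwargs": {
  "motion": [
    [1,[0,0,0],[0,0,0]],
    [1,[0,0,0],[0,0,0]]
  ]
}}

```text
time_s: 30.25
position: [0.5435, -0.1108, 0.1211]
tcp_rot: [0.707, 0.008, -0.006, -0.707]
contact_force: [0.7, 0.4, -4.1]
grip_width: 0.0255
```

```bash
python3 -c "
from h import *
plan((.543,-.1105,.0923),.02)"
```

```text
t 30.25 pos [ 0.5435 -0.1108  0.1211] w 0.0255 F [ 0.7  0.4 -4.1]
turn [ 0.   -0.03  0.19] shift now-axes cm [-0.06  2.88  0.03] target-axes [-0.05  2.88  0.03]
axes now [[1.0, 0.003, -0.019], [0.019, -0.0, 1.0], [0.003, -1.0, -0.0]] q [-0.26 -0.02  1.58  0.    1.58 -1.85]
```

Request:
{"fn": "step_arm", "kwargs": {
  "motion": [
    [1,[0,1,0],[0,0,0]],
    [1,[0,1,0],[0,0,0]],
    [1,[0,0.5,0],[0,0,0]],
    [1,[0,0,0],[0,0,0]],
    [1,[0,0,0],[0,0,0]]
  ]
}}

```text
time_s: 30.75
position: [0.5427, -0.1105, 0.0942]
tcp_rot: [-0.707, -0.007, 0.007, 0.707]
contact_force: [-0.1, -0.7, -4.8]
grip_width: 0.0255
```

Request:
{"fn": "step_arm", "kwargs": {
  "motion": [
    [1,[0,0.15,0],[0,0,0]],
    [1,[0,0,0],[0,0,0]]
  ]
}}

```text
time_s: 30.95
position: [0.5428, -0.1106, 0.0928]
tcp_rot: [-0.707, -0.007, 0.007, 0.707]
contact_force: [-0.6, -0.1, -4.8]
grip_width: 0.0253
```

Request:
{"fn": "step_arm", "kwargs": {
  "motion": [
    [1,[0,0.1,0],[0,0,0]],
    [1,[0,0,0],[0,0,0]]
  ]
}}

```text
time_s: 31.15
position: [0.5429, -0.1106, 0.0926]
tcp_rot: [-0.707, -0.007, 0.006, 0.707]
contact_force: [-2.6, 0.4, -1.1]
grip_width: 0.0256
```

Request:
{"fn": "step_arm", "kwargs": {
  "motion": [
    [1,[0,0.15,0],[0,0,0]],
    [1,[0,0,0],[0,0,0]]
  ]
}}

```text
time_s: 31.35
position: [0.543, -0.1106, 0.0924]
tcp_rot: [-0.707, -0.008, 0.006, 0.707]
contact_force: [-6.0, 1.9, 5.1]
grip_width: 0.025
```

Request:
{"fn": "step_arm", "kwargs": {
  "motion": [
    [0.65,[0,0,0],[0,0,0]],
    [0.6,[0,0,0],[0,0,0]],
    [0.5,[0,0,0],[0,0,0]],
    [0.5,[0,0,0],[0,0,0]]
  ]
}}

```text
time_s: 31.75
position: [0.5429, -0.1106, 0.0904]
tcp_rot: [-0.707, -0.007, 0.006, 0.707]
contact_force: [-0.8, 0.3, 0.1]
grip_width: 0.0424
```

Request:
{"fn": "step_arm", "kwargs": {
  "motion": [
    [0.5,[0,-2,0],[0,0,0]],
    [0.5,[0,-4,0],[0,0,0]],
    [0.5,[0,-5,0],[0,0,0]],
    [0.5,[0,0,4],[0,0,0]],
    [0.5,[0,0,5],[0,0,0]]
  ]
}}

```text
time_s: 32.25
position: [0.5419, -0.0214, 0.2031]
tcp_rot: [0.707, 0.007, -0.003, -0.707]
contact_force: [1.1, -0.2, -0.6]
grip_width: 0.0426
```

Request:
{"fn": "step_arm", "kwargs": {
  "motion": [
    [0.5,[0,0,5],[0,0,0]],
    [0.5,[0,0,5],[0,0,0]],
    [0.5,[0,0,5],[0,0,0]],
    [0.5,[0,0,0],[0,0,0]]
  ]
}}

```text
time_s: 32.65
position: [0.5372, 0.135, 0.2004]
tcp_rot: [-0.706, -0.01, 0.009, 0.708]
contact_force: [-0.2, -1.0, 0.6]
grip_width: 0.0428
```

```bash
python3 -c "
from h import *
for c in ('scene','top'):
    im=read_camera(c)
    overlay(c,im,[],(90,130,240,250) if c=='scene' else (270,150,405,245),5,'pics/j_%s.png'%c)
    for n in ('disk','video','audio','data'):print(n,[(round(d['score'],2),np.round(d['location'],3)) for d in landmark_of(c,n+'_center')][:2])
print(get_obs()['time_s'],get_obs()['position'])
"
```

```text
disk [(0.94, array([ 0.538, -0.111,  0.066]))]
video [(0.73, array([ 0.539, -0.112,  0.064])), (0.65, array([ 0.541, -0.171,  0.069]))]
audio [(0.9, array([ 0.545, -0.241,  0.068]))]
data [(0.73, array([ 0.545, -0.304,  0.068]))]
disk [(0.95, array([ 0.54 , -0.111,  0.062]))]
video [(0.66, array([ 0.536, -0.172,  0.063]))]
audio [(0.69, array([ 0.542, -0.242,  0.063]))]
data [(0.86, array([ 0.546, -0.302,  0.065])), (0.38, array([ 0.542, -0.204,  0.002]))]
33.15 [0.53821984 0.12832147 0.20065766]
```

View pics/j_scene.png

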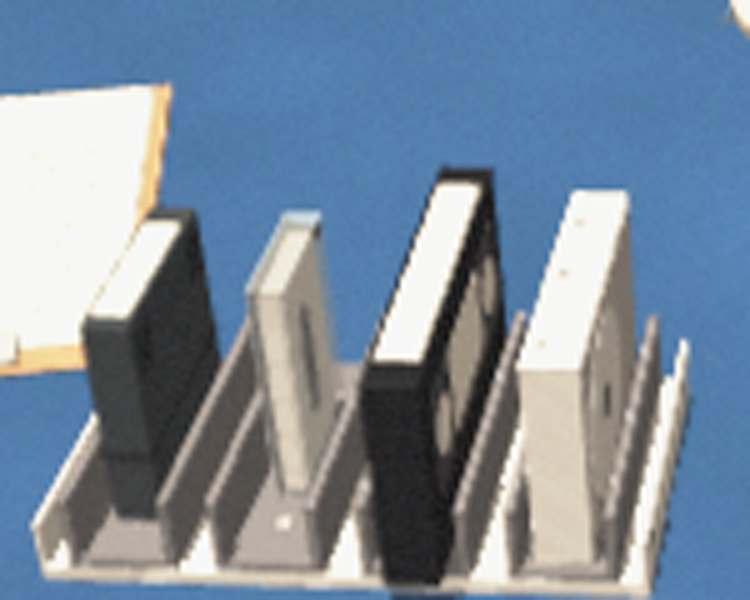

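View pics/j_top.png

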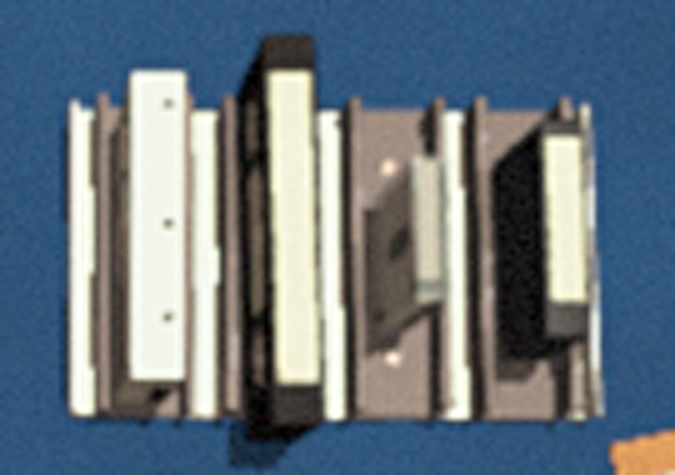

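All four stand upright in the right order, within about 7 mm of the slot centres, and the arm is clear. I'll hand the job in.

```bash
python3 -c "
from bench import *
print(sign_off())"
```

```text
the job is handed in; nothing more can be done
None
```

All four recordings are now in the empty rack in their original order: disk, video, audio, data, left to right as seen from the robot. I handed the job in at about 33 s; no verdict was reported.

- **Placing:** I moved data first, then audio, video and disk. Each was lowered to the tool height at which it had been gripped in the full rack, until a light contact of about 3–8 N, and then released.
- **Final check:** Both cameras show all four standing upright, one per slot. The networks put each centre within about 7 mm of its slot centre along the length (tolerance 15 mm). The largest offset was the video from the top camera; the scene camera put it within 2 mm. The arm was clear of both racks.
- **Disagreements:**
  - In the last scene picture the network's best "video" match (0.73) was the disk's position. Its second match (0.65) and the top camera both put the video in slot 2, and the pictures agree.
  - One force reading of 9 N showed while the open fingers came down over the video. I put it down to slowing but did not check; the grasp and placing then went normally.

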